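# Centre a wobbly bud vase on the banding wheel

## Task

The little red clay vase stands off-centre on the locked banding wheel. Without gripping or lifting it, push it with light taps or nudges of the fingers, low down so that it does not tip, until it stands upright in the middle of the wheel head, to within about half a centimetre. Be gentle, leave the cup, the kiln post and the glaze jar where they are, and finish with the hand clear.

Things in the scene. Friction and masses are not known exactly. Their poses are not given: they have to be found in the camera images.
- vase: solid red-clay bud vase, 70 mm tall, round about z, 0.11 to 0.22 kg, loose on the wheel head. Origin: centre of its underside, z up. Foot slightly domed: a flat of 15 mm radius bears, rising 2 mm out to 24.5 mm radius, so it rocks when pushed high. Starts upright, 16 to 31 mm off the wheel's centre in any direction. Friction 0.5 to 0.7: under 2 N slides it; keep below 12 N and 0.15 m/s.
- vase_belly (a point): point on the vase's axis 13 mm above its underside, at mid-height of the straight belly band (radius 26 mm, its widest, from 5 to 22 mm up; cream stripe at 12 to 16 mm): the height to push at. Above, it narrows to a neck of 12 mm radius 46 to 56 mm up, then flares to a 19 mm radius lip at 70 mm, so an upright finger beside the belly clears neck and lip.
- wheel: banding wheel, locked and fixed: it neither turns nor slides. Round aluminium head, 110 mm diameter, 10 mm thick, flat top 60 mm above the table, dark rings of 12, 29 and 43 mm radius on it, red dot at the centre (a centred vase leaves the 29 mm ring showing evenly). Below, a 28 mm post with a small lock screw and a green foot disc of 100 mm diameter. Origin: centre of the foot's underside, z up.
- wheel_centre (a point): centre of the wheel head's top face, on its axis, 60 mm above the table: where the vase's origin belongs
- cup: loose cream cup, 64 mm wide, 60 mm tall, standing on the table beside the wheel, origin at the centre of its underside; leave it alone
- kiln_post: loose square cream kiln post, 38 x 38 x 75 mm, standing on the table beside the wheel, origin at the centre of its underside; leave it alone
- glaze_jar: loose blue jar with a white cap, 60 mm wide, 75 mm tall, standing on the table near the wheel, origin at the centre of its underside; leave it alone
There are look-alikes about, which are no part of the job. Of the things that look like the wheel, the larger one is meant.

How it is judged (in metres and radians):
At the end, for the whole second after the job is handed in: The vase stands upright (within 3.5 degrees) and at rest on the wheel head with the centre of its foot within 5 mm of the wheel's centre (horizontal distance between vase and wheel_centre below 0.005 m and angle between vase's own z axis and vertical below 0.06 rad and z of vase in the frame of wheel_centre between -0.003 and 0.003 m and linear speed of vase below 0.01 m/s and angular speed of vase below 0.2 rad/s); the robot touches nothing.
It fails at once if the vase is lifted or carried (its underside 8 mm above the wheel head) (z of vase in the frame of wheel_centre above 0.008 m).
It fails at once if the vase is tipped by more than 17 degrees or knocked off the wheel head (angle between vase's own z axis and vertical above 0.3 rad or z of vase in the frame of wheel_centre below -0.01 m).
It fails at once if the vase is gripped or pushed harder than 12 N (contact force between the arm and vase above 12 N).
It fails at once if the vase is shoved faster than 0.15 m/s (linear speed of vase above 0.15 m/s).
It fails at once if the cup, the kiln post or the glaze jar is moved by more than 10 mm (distance of any of cup, kiln_post, glaze_jar from where it was at the start of the episode above 0.01 m).
It also fails if it takes over 51 s, if anything falls off the work surface, if the arm or the gripper's body presses on something with over 40 N, if the wrist force passes 120 N, or if a joint passes its speed limit or range.

## Robot

A 6-joint arm with a two-finger parallel gripper is mounted at the origin on the work surface. World frame = base frame: x ahead of the robot, y to its left, z up, the work surface at z = 0. Lengths are in mm, angles in rad, forces in N, time in s.
With the tool pointing down it reaches from about 300 to 850 mm from the base axis. Payload 4.2 kg.
Tool frame: the origin (TCP) lies midway between the tips of the shut fingers; the grasp point (between the pads) lies 19 mm behind it (robot.grip_point_offset is the distance from the TCP to the grasp point, in mm); z points along the fingers, y is the direction in which the jaws open and shut (so a half turn about z gives the same grasp; the last joint's range is limited). The gripper opens to 91 mm and grips with 3 to 60 N. Pads are 32 mm wide; open, the fingers measure 118 mm over their backs; the gripper's body (76 mm by 178 mm) begins 60 mm behind the grasp point.
Start: joints at [-1.133, 0.32, 1.565, -0, 1.257, -0.02], TCP at [254.142, -515.805, 213.976] pointing down, gripper open.
Joint ranges: [-3.11, 3.11], [-0.84, 2.01], [0.21, 2.61], [-1.34, 4.49], [0.05, 2.63], [-2.56, 2.56]. Speed limits (rad/s): [2.57, 2.57, 3.14, 3.14, 3.14, 3.14].

## Interface

Orientations are given as a unit quaternion [x, y, z, w].
In Python, from plant import robot gives the robot as it stands.
- The arm moves only by the tool move_arm, never from a script. Its argument "targets" is a list that holds one entry, the list of rows, each a list of 7 numbers: the shift along the tool's x, y, z in m, then the turn, a rotation vector about the tool's x, y, z in degrees, then the opening, from 0 (shut) to 1 (fully open). A call has 1 to 12 rows; each row is the pose to reach, as a shift and turn from the pose measured when the call began, along the tool's axes at that moment; what a row does not reach only later rows make up. A row lasts 1/12 s, in which the tool goes at most 41.7 mm and 7.16 degrees, less where a joint would pass 70% of its speed; a pose out of reach is approached as far as the arm can. A call with a gripper value outside its range is refused whole. The fingers move at their own pace and stop on an object; "force" is the grip in N (left out, the last holds). Time passes only in rows, so rows that repeat a pose let the fingers close. It gives the time, the measured TCP pose, the force and the opening at its end, in the units of the state.
- robot.get_state(): the state, without advancing time (a new reading comes with each control period).
- robot.camera(name): name is "scene" or "top" or "wrist"; returns the picture (400x640x3 uint8, red, green, blue); there is no depth.
- robot.camera_info(name): a dict with "fx", "fy", "cx", "cy" (pixels), "xyz" and "attitude" of the camera in the world; the wrist camera has in their place "tool_from_camera" (4x4, takes a point from camera to tool coordinates, whose origin is the TCP and whose axes are the flange's). Camera axes: x right, y up, looking along -z (the intrinsics and any distortion apply to the point x, -y, -z); pixel columns grow to the right and rows downward; lengths in mm; the calibration is good to about 2 mm. A picture is of the moment at which its call begins: read the wrist's pose just before it. camera_info takes no time and is no camera call.
- robot.finish_job(): hands the job in, once; it reports no verdict.
Trained networks look in the newest picture that a camera, given by its name, has taken for a name from the list of things; names that differ only in an ending like _2 or _b are one class to them, and where a whole thing is asked for, a point or a joint stands for the part that bears it (a point fixed in the world has none). Each returns a list of dicts, best first, with "confidence" (0 to 1); they miss things now and then, are a little off and sometimes report something else, mostly with a low value. They report only what shows in the picture. A call takes as long as a camera call. They do not tell look-alikes from the thing itself.
- robot.search_frame(name, camera): "position" ([x, y, z] in mm, in world coordinates, good to about 4 mm: the middle of the surface that is visible of it).
The state is a dict: "clock": time; "joint_positions": joint angles; "dq": joint speeds; "tau": joint torques, N m; "eef_pos": TCP position; "tool_rot": TCP orientation; "ft_force": force on the tool from outside, world axes, zero at the start; "torque": the same for the moment, N m; "gripper_width": finger opening in mm.
Only numpy, scipy, OpenCV 4.12 (cv2) and the standard library are available. Lean on these libraries where they do the work, as an engineer would, in place of code of your own. Each camera call takes 0.05 s, during which the arm holds its last target.

## Working session

There is one attempt and no reset: what is moved stays moved. The work goes in short steps, Python scripts to look and compute and a tool call to move; the robot and the scene stay as the last step left them, time stands still between calls to the robot, and variables do not carry over. Pictures are saved under pics/ and viewed, and the job is handed in when it is done.

Besides the shell and the picture viewer there is one more tool, called after "Emit:" as name(argument=value, ...), one argument or row to a line, values as JSON. move_arm: Moves the arm, as the interface text tells. Its arguments: {"type":"object","properties":{"targets":{"type":"array","items":{"type":"array","items":{"type":"array","items":{"type":"number"}}}},"force":{"type":"number"}},"required":["targets"]}

```bash
ls; mkdir -p pics
python3 - <<'E'
from plant import robot
import cv2
s=robot.get_state();print(s)
for c in ["scene","top","wrist"]:
    im=robot.camera(c);cv2.imwrite(f"pics/{c}0.png",im[:,:,::-1]);print(c,robot.camera_info(c))
for c in ["scene","top"]:
    for n in ["vase","wheel","cup","kiln_post","glaze_jar"]:
        print(c,n,[(np['position'],np['confidence']) for np in robot.search_frame(n,c)])
print(robot.get_state()['clock'])
E
```

```text
pics
{'clock': 0.0, 'joint_positions': array([-1.13301207e+00,  3.20294446e-01,  1.56566238e+00,  9.57859645e-06,
        1.25738474e+00, -1.99994447e-02]), 'dq': array([ 0.00115912,  0.00154264, -0.00027246,  0.00018143,  0.00018087,
        0.00069323]), 'tau': array([ 1.63307905e-03, -4.12451684e+01, -2.31975281e+01,  7.27242208e-02,
        4.55977803e-02, -1.52773623e-04]), 'eef_pos': array([ 253.92110017, -515.34366546,  213.12527951]), 'tool_rot': array([ 9.73918394e-01,  2.26896887e-01, -1.76885360e-04, -8.56388173e-04]), 'ft_force': array([-0.09772384, -0.10005556,  0.62096   ]), 'torque': array([-0.04452763,  0.03550526,  0.00207652]), 'gripper_width': 91.3304650323747}
scene {'fx': 366.4274120416735, 'fy': 366.4274120416735, 'cx': 316.14484356313767, 'cy': 201.94926256592484, 'xyz': array([ 840.55451199, -362.27543877,  763.52731399]), 'attitude': array([0.27497229, 0.07296918, 0.22758383, 0.93127404])}
top {'fx': 475.9360367053366, 'fy': 475.9360367053366, 'cx': 321.489384453497, 'cy': 196.4700430579475, 'xyz': array([ 561.78123947,   15.17164559, 1218.70637943]), 'attitu
[... 454 characters left out ...]
  [ 0.00000000e+00,  0.00000000e+00,  0.00000000e+00,
         1.00000000e+00]])}
scene vase [([571.0, -129.3, 98.0], 0.86)]
scene wheel [([536.5, 24.1, 45.6], 0.94), ([608.1, -137.4, 58.0], 0.73)]
scene cup [([454.9, -334.6, 33.8], 0.85), ([610.2, -137.9, 62.2], 0.3)]
scene kiln_post [([498.1, 353.8, 54.7], 0.59)]
scene glaze_jar [([766.2, 19.7, 75.1], 0.69), ([500.3, 352.7, 54.9], 0.5)]
top vase [([563.5, -123.6, 132.2], 0.56)]
top wheel [([596.4, -120.7, 60.4], 0.81), ([530.6, 27.2, 43.2], 0.69)]
top cup [([466.4, -348.3, 30.4], 0.85), ([601.4, -121.5, 59.3], 0.27)]
top kiln_post [([498.2, 354.2, 73.5], 0.77), ([599.5, -123.8, 56.9], 0.17)]
top glaze_jar [([760.1, 30.3, 72.8], 0.69)]
0.65
```

View pics/scene0.png

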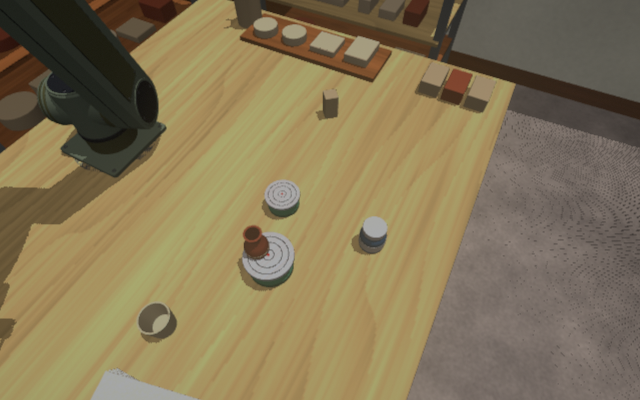

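View pics/top0.png

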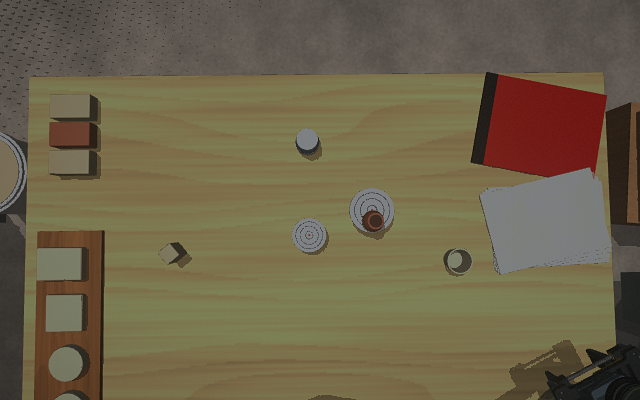

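View pics/wrist0.png

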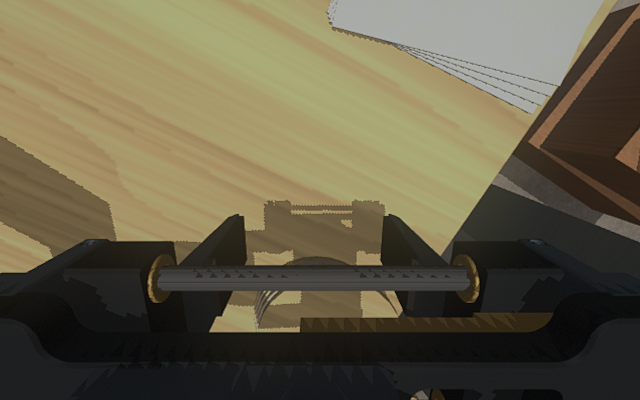

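The top view shows the larger wheel around (372,211), with the vase on its robot side at (372,219) and the look-alike wheel around (310,236). Next I move above it with the fingers shut and tool x along world +x.

```bash
cat > h.py <<'E'
import numpy as np, cv2
from scipy.spatial.transform import Rotation as R
from plant import robot
def goto(xyz,yaw=0.0):
    s=robot.get_state(); Rt=R.from_quat(s['tool_rot']); d=Rt.inv().apply(np.array(xyz)-s['eef_pos'])/1000
    T=R.from_euler('z',yaw)*R.from_euler('x',np.pi)
    r=np.degrees((Rt.inv()*T).as_rotvec())
    print('t',s['clock'],'pos',s['eef_pos'].round(2),'shift',d.round(4),'turn',r.round(2),'F',s['ft_force'].round(2))
def campose(name,s=None):
    ci=robot.camera_info(name)
    if name=='wrist':
        s=s or robot.get_state(); M=np.eye(4);M[:3,:3]=R.from_quat(s['tool_rot']).as_matrix();M[:3,3]=s['eef_pos']
        return ci,M@ci['tool_from_camera']
    M=np.eye(4);M[:3,:3]=R.from_quat(ci['attitude']).as_matrix();M[:3,3]=ci['xyz'];return ci,M
def pix2plane(name,uv,z,s=None):
    ci,M=campose(name,s); uv=np.atleast_2d(uv).astype(float)
    d=np.c_[(uv[:,0]-ci['cx'])/ci['fx'],-(uv[:,1]-ci['cy'])/ci['fy'],-np.ones(len(uv))]@M[:3,:3].T
    return M[:3,3]+d*((z-M[2,3])/d[:,2])[:,None]
def proj(name,P,s=None):
    ci,M=campose(name,s);q=(np.atleast_2d(P)-M[:3,3])@M[:3,:3]
    return np.c_[ci['cx']+ci['fx']*q[:,0]/-q[:,2],ci['cy']-ci['fy']*q[:,1]/-q[:,2]]
E
python3 -c "
from h import *
print(pix2plane('top',[[372,211]],60));goto([480,-128,220],0)"
```

```text
[[ 590.89336017 -125.59978861   60.        ]]
t 0.65 pos [ 254.13 -515.82  214.  ] shift [ 0.374  -0.2481 -0.0061] turn [ 1.000e-02 -0.000e+00  2.623e+01] F [-0.97 -0.23 -0.43]
```

Emit:
move_arm(
  targets=[
    [[0.374,-0.248,-0.006,0,0,26.2,0],[0.374,-0.248,-0.006,0,0,26.2,0],[0.374,-0.248,-0.006,0,0,26.2,0],[0.374,-0.248,-0.006,0,0,26.2,0],[0.374,-0.248,-0.006,0,0,26.2,0],[0.374,-0.248,-0.006,0,0,26.2,0],[0.374,-0.248,-0.006,0,0,26.2,0],[0.374,-0.248,-0.006,0,0,26.2,0],[0.374,-0.248,-0.006,0,0,26.2,0],[0.374,-0.248,-0.006,0,0,26.2,0],[0.374,-0.248,-0.006,0,0,26.2,0],[0.374,-0.248,-0.006,0,0,26.2,0]],
  ],
)

```text
clock: 1.65
eef_pos: [482.9, -122.8, 220.2]
tool_rot: [1.0, 0.003, 0.001, -0.001]
ft_force: [-0.3, -1.0, 0.5]
gripper_width: 14.1
```

Run:
```python
from h import *
goto([480,-128,220],0)
s=robot.get_state();im=robot.camera('wrist')
np.save('w1.npy',im);cv2.imwrite('pics/w1.png',im[:,:,::-1]);print(s['dq'].round(3))
print([(p['position'],p['confidence']) for n in ['vase','wheel'] for p in robot.search_frame(n,'wrist')])
```

```text
t 1.65 pos [ 482.95 -122.84  220.22] shift [-0.003   0.0051  0.0002] turn [-0.14 -0.15  0.39] F [-0.3  -0.98  0.54]
[-0.089 -0.013  0.029 -0.087  0.018 -0.08 ]
[([565.7, -123.1, 132.2], 0.73), ([535.5, 28.8, 43.7], 0.96), ([603.1, -125.9, 58.7], 0.93)]
```

View pics/w1.png

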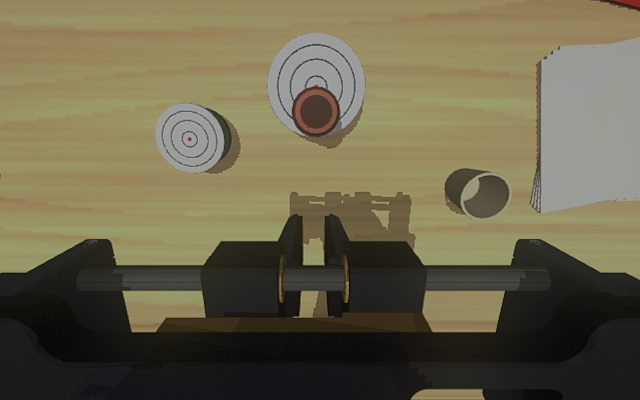

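```bash
cat >> h.py <<'E'
from scipy.optimize import minimize
PROF=[(5,26),(22,26),(46,12),(56,12),(70,19)]
th=np.linspace(0,2*np.pi,72,endpoint=False);C=np.c_[np.cos(th),np.sin(th)]
SC=4
def fill(cam,circs,s,shape=(400,640)):
    m=np.zeros((shape[0],shape[1]),np.uint8)
    # antialiased fill of union of hulls of consecutive circles
    big=np.zeros((shape[0]*SC,shape[1]*SC),np.uint8)
    pts=[proj(cam,np.c_[C*r+[x,y],np.full(len(C),z)],s) for x,y,z,r in circs]
    for i in range(max(1,len(pts)-1)):
        h=cv2.convexHull(np.vstack(pts[i:i+2]).astype(np.float32))
        cv2.fillPoly(big,[np.round((h+.5)*SC-.5).astype(np.int32)],1)
    return cv2.resize(big.astype(np.float32),(shape[1],shape[0]),interpolation=cv2.INTER_AREA)
def fit(cam,im,s,w0,v0,tag=None):
    hsv=cv2.cvtColor(im,cv2.COLOR_RGB2HSV).astype(int);H,S,V=hsv[...,0],hsv[...,1],hsv[...,2]
    red=(((H<12)|(H>172))&(S>95)&(V>35))
    grey=(S<45)&(V>60)
    def near(p,z,r): 
        return fill(cam,[(p[0],p[1],z,r)],s)>0
    K=np.ones((3,3),np.uint8)
    red&=near(v0,90,60)
    n,l,st,_=cv2.connectedComponentsWithStats(cv2.morphologyEx(red.astype(np.uint8),cv2.MORPH_CLOSE,np.ones((5,5),np.uint8)))
    k=1+np.argmax(st[1:,4]);vm=(l==k)
    # fill holes
    cs,_=cv2.findContours(vm.astype(np.uint8),cv2.RETR_EXTERNAL,cv2.CHAIN_APPROX_NONE);vf=np.zeros(vm.shape,np.uint8);cv2.drawContours(vf,cs,-1,1,-1)
    vc=lambda p:fill(cam,[(p[0],p[1],60+z,r) for z,r in PROF],s)
    rv=minimize(lambda p:np.abs(vc(p)-vf).sum(),v0,method='Nelder-Mead',options=dict(initial_simplex=[np.array(v0)+d for d in ([-6,-6],[6,-4],[0,7])],xatol=.05,fatol=.3))
    vm=cv2.dilate(vf,K)>0
    gm=(cv2.morphologyEx(grey.astype(np.uint8),cv2.MORPH_CLOSE,K)>0)&near(w0,60,72)
    dom=~vm
    wc=lambda p:fill(cam,[(p[0],p[1],60,55)],s)
    rw=minimize(lambda p:(np.abs(wc(p)-gm)*dom).sum(),w0,method='Nelder-Mead',options=dict(initial_simplex=[np.array(w0)+d for d in ([-6,-6],[6,-4],[0,7])],xatol=.05,fatol=.3))
    print(cam,'wheel',rw.x.round(2),round(rw.fun),'vase',rv.x.round(2),round(rv.fun),'vase-wheel',(rv.x-rw.x).round(2))
    if tag:
        o=cv2.resize(im[:,:,::-1],None,fx=3,fy=3,interpolation=cv2.INTER_CUBIC)
        for m,c in ((vc(rv.x),(255,255,0)),(wc(rw.x),(0,255,0)),(gm*1.,(255,0,255)),(vf*1.,(0,255,255))):
            cs,_=cv2.findContours((cv2.resize(m.astype(np.float32),None,fx=3,fy=3)>.5).astype(np.uint8),cv2.RETR_EXTERNAL,cv2.CHAIN_APPROX_NONE);cv2.drawContours(o,cs,-1,c,1)
        u=proj(cam,[[*rw.x,60]],s)[0]*3;u=u.astype(int);o=o[max(0,u[1]-250):u[1]+250,max(0,u[0]-300):u[0]+300]
        cv2.imwrite(f'pics/{tag}.png',o)
    return rw.x,rv.x
E
python3 - <<'E'
from h import *
s=robot.get_state();im=robot.camera('wrist')
fit('wrist',im,s,(597,-126),(578,-126),'fw1')
im=robot.camera('top');fit('top',im,None,(597,-126),(578,-126),'ft1')
im=robot.camera('scene');fit('scene',im,None,(597,-126),(578,-126),'fs1')
E
```

```text
wrist wheel [ 591.02 -123.25] 277 vase [ 565.18 -122.33] 302 vase-wheel [-25.84   0.92]
top wheel [ 593.51 -124.25] 52 vase [ 568.11 -124.71] 48 vase-wheel [-25.4   -0.45]
scene wheel [ 593.86 -124.71] 111 vase [ 565.54 -121.81] 166 vase-wheel [-28.32   2.9 ]
```

Run:
```python
import cv2,numpy as np
a=[cv2.imread(f'pics/f{c}1.png') for c in 'wts']
a=[cv2.resize(x[50:450,100:500],(400,400)) for x in a[:2]]+[]
cv2.imwrite('pics/f1.png',np.hstack(a))
```

```text
(no output)
```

View pics/f1.png

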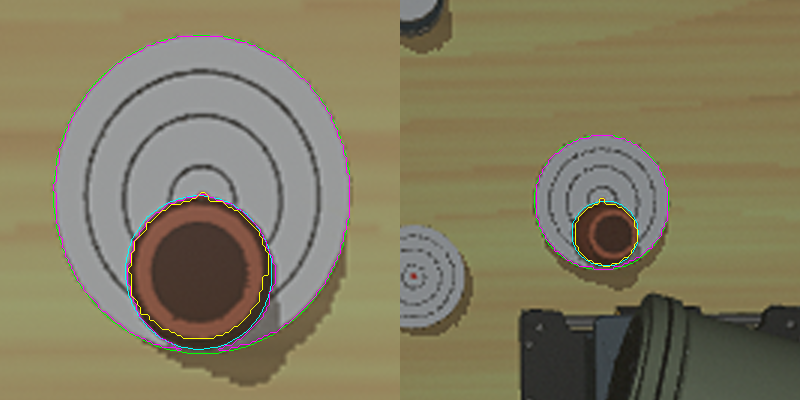

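View pics/fs1.png

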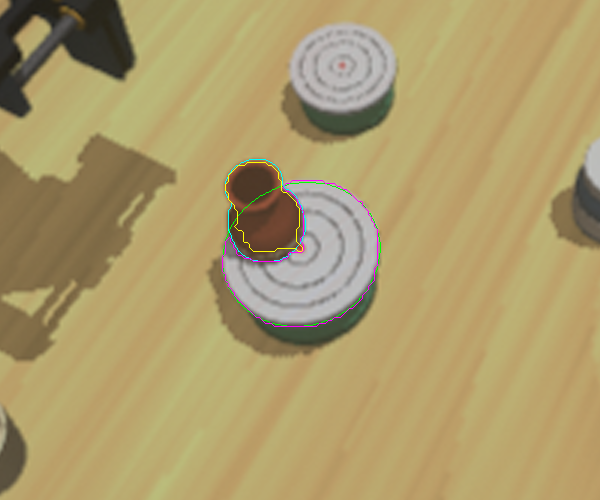

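```bash
python3 -c "
from h import *
goto([502,-123.6,68],0)"
```

```text
t 1.95 pos [ 479.42 -129.17  219.98] shift [ 0.0226 -0.0057  0.152 ] turn [ 0.02  0.01 -0.08] F [-0.74  0.32  0.83]
```

Emit:
move_arm(
  targets=[
    [[0.022,-0.006,0.04,0,0,0,0.22],[0.022,-0.006,0.08,0,0,0,0.22],[0.022,-0.006,0.12,0,0,0,0.22],[0.022,-0.006,0.14,0,0,0,0.22],[0.022,-0.006,0.152,0,0,0,0.22],[0.022,-0.006,0.152,0,0,0,0.22],[0.022,-0.006,0.152,0,0,0,0.22],[0.022,-0.006,0.152,0,0,0,0.22],[0.022,-0.006,0.152,0,0,0,0.22]],
  ],
)

```text
clock: 2.7
eef_pos: [502.3, -124.0, 69.4]
tool_rot: [1.0, -0.001, 0.001, 0.001]
ft_force: [1.1, -0.4, -0.1]
gripper_width: 19.6
```

Run:
```python
from h import *
goto([502,-123.6,68],0)
s=robot.get_state();im=robot.camera('wrist');cv2.imwrite('pics/w2.png',im[:,:,::-1]);print(s['gripper_width'],s['dq'].round(3))
fit('wrist',im,s,(592,-124),(567,-123),'fw2')
for z in(60,68,75): print(z,proj('wrist',[[*s['eef_pos'][:2]+[16,10],z],[*s['eef_pos'][:2]+[16,-10],z]],s).round(0))
```

```text
t 2.7 pos [ 502.32 -124.02   69.41] shift [-0.0003 -0.0004  0.0014] turn [ 0.07 -0.16 -0.13] F [ 1.06 -0.43 -0.07]
19.619272992547405 [ 0.008 -0.002  0.003 -0.001 -0.001  0.001]
wrist wheel [ 590.91 -123.35] 322 vase [ 564.76 -122.91] 261 vase-wheel [-26.15   0.44]
60 [[300. 210.]
 [329. 210.]]
68 [[300. 214.]
 [330. 214.]]
75 [[299. 218.]
 [331. 218.]]
```

View pics/w2.png

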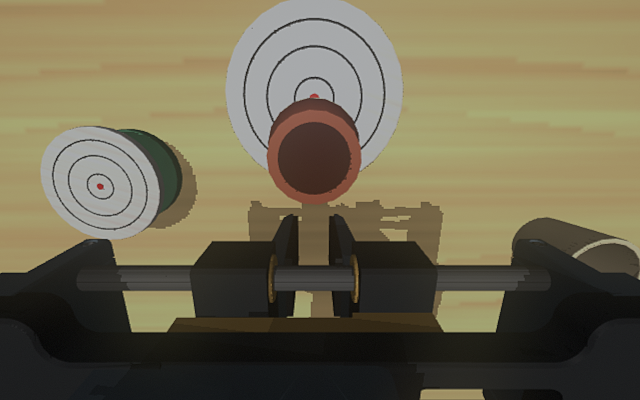

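View pics/fw2.png

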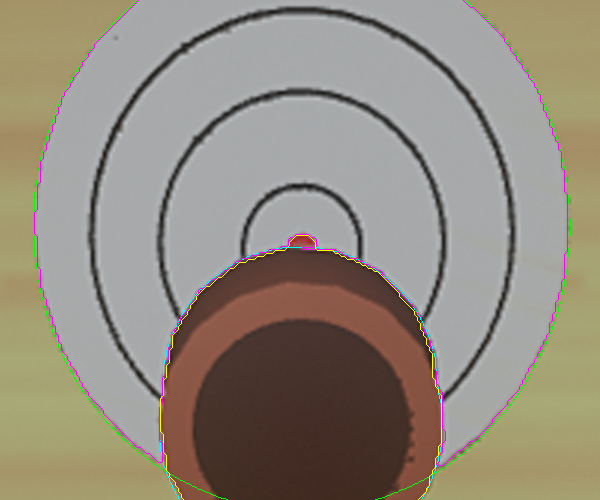

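Emit:
move_arm(
  targets=[
    [[0.01,-0.0005,0.0015,0,0,0,0.22],[0.016,-0.0005,0.0015,0,0,0,0.22],[0.0185,-0.0005,0.0015,0,0,0,0.22],[0.021,-0.0005,0.0015,0,0,0,0.22],[0.0235,-0.0005,0.0015,0,0,0,0.22],[0.026,-0.0005,0.0015,0,0,0,0.22],[0.0285,-0.0005,0.0015,0,0,0,0.22],[0.031,-0.0005,0.0015,0,0,0,0.22],[0.033,-0.0005,0.0015,0,0,0,0.22],[0.033,-0.0005,0.0015,0,0,0,0.22]],
  ],
)

```text
clock: 3.58
eef_pos: [535.8, -123.4, 67.9]
tool_rot: [1.0, -0.001, 0.002, 0.001]
ft_force: [-0.6, 0.3, 0.2]
gripper_width: 20.0
```

Run:
```python
from h import *
goto([550.8,-123.4,68],0)
s=robot.get_state();im=robot.camera('wrist');cv2.imwrite('pics/w3.png',im[:,:,::-1]);print(s['gripper_width'],s['dq'].round(3))
fit('wrist',im,s,(592,-124),(575,-123),'fw3')
```

```text
t 3.5833 pos [ 535.77 -123.37   67.85] shift [ 0.015   0.     -0.0001] turn [ 0.06 -0.18 -0.11] F [-0.64  0.32  0.25]
19.98759760314619 [-0.002 -0.006  0.007 -0.001 -0.005 -0.002]
wrist wheel [ 590.96 -123.3 ] 326 vase [ 574.94 -122.3 ] 386 vase-wheel [-16.02   1.  ]
```

View pics/w3.png

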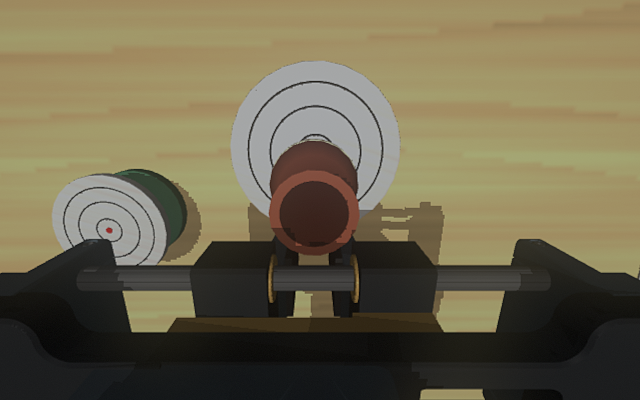

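Emit:
move_arm(
  targets=[
    [[0.002,0,0,0,0,0,0.22],[0.004,0,0,0,0,0,0.22],[0.006,0,0,0,0,0,0.22],[0.008,0,0,0,0,0,0.22],[0.01,0,0,0,0,0,0.22],[0.012,0,0,0,0,0,0.22],[0.013,0,0,0,0,0,0.22],[0.013,0,0,0,0,0,0.22]],
  ],
)

```text
clock: 4.3
eef_pos: [549.2, -123.4, 67.9]
tool_rot: [1.0, -0.001, 0.002, 0.001]
ft_force: [0.0, -0.1, -0.1]
gripper_width: 20.2
```

Run:
```python
from h import *
goto([550.8,-123.4,68],0)
s=robot.get_state();im=robot.camera('wrist');cv2.imwrite('pics/w4.png',im[:,:,::-1]);print(s['gripper_width'],s['dq'].round(3))
fit('wrist',im,s,(592,-124),(588,-123),'fw4')
im=robot.camera('top');fit('top',im,None,(594,-124),(590,-124),'ft4')
im=robot.camera('scene');fit('scene',im,None,(594,-124),(590,-124),'fs4')
```

```text
t 4.3 pos [ 549.17 -123.45   67.93] shift [ 0.0016 -0.0001 -0.0001] turn [ 0.07 -0.22 -0.11] F [ 0.03 -0.06 -0.07]
20.175223028610954 [-0.002 -0.002  0.004  0.003 -0.005 -0.   ]
wrist wheel [ 590.99 -123.47] 304 vase [ 588.31 -122.4 ] 297 vase-wheel [-2.68  1.07]
top wheel [ 581.79 -136.91] 634 vase [608.65 -83.99] 374 vase-wheel [26.85 52.92]
scene wheel [ 594.91 -124.43] 237 vase [ 585.78 -118.92] 130 vase-wheel [-9.13  5.51]
```

View pics/fw4.png

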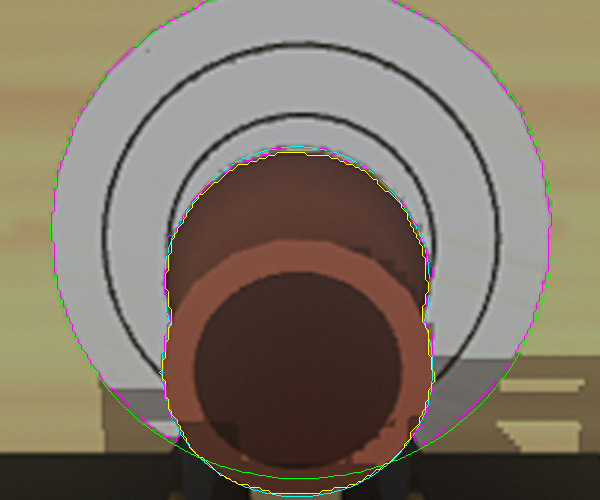

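View pics/ft4.png

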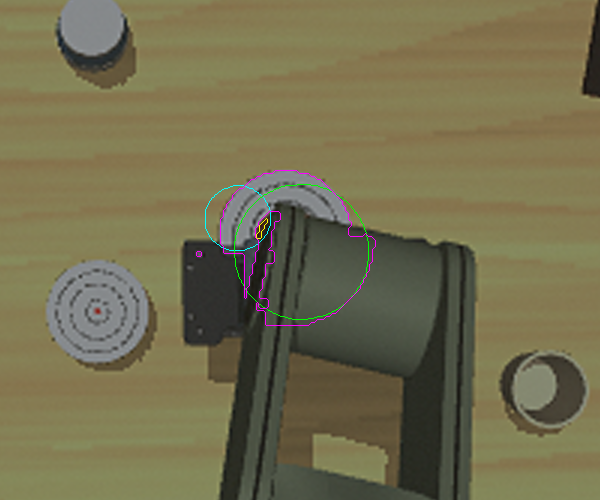

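Emit:
move_arm(
  targets=[
    [[0.001,0,0,0,0,0,0.22],[0.002,0,0,0,0,0,0.22],[0.0024,0,0,0,0,0,0.22],[0.0024,0,0,0,0,0,0.22]],
  ],
)

```text
clock: 4.78
eef_pos: [551.5, -123.5, 68.0]
tool_rot: [1.0, -0.001, 0.002, 0.001]
ft_force: [-1.4, 0.1, 0.1]
gripper_width: 20.3
```

Run:
```python
from h import *
goto([508,-123.4,68],0)
s=robot.get_state();im=robot.camera('wrist');fit('wrist',im,s,(592,-124),(590,-123),'fw5')
```

```text
t 4.7833 pos [ 551.46 -123.46   68.03] shift [-0.0435  0.     -0.0001] turn [ 0.07 -0.23 -0.11] F [-1.43  0.1   0.12]
wrist wheel [ 591.07 -123.29] 347 vase [ 590.6  -122.36] 297 vase-wheel [-0.47  0.93]
```

Centred to about 1 mm. I back off, rise, and check from clear views.

Emit:
move_arm(
  targets=[
    [[-0.005,0,0,0,0,0,0.22],[-0.015,0,0,0,0,0,0.22],[-0.03,0,0,0,0,0,0.22],[-0.055,0,0,0,0,0,0.22],[-0.065,0,-0.02,0,0,0,0.22],[-0.07,0,-0.06,0,0,0,0.22],[-0.07,0,-0.1,0,0,0,0.22],[-0.07,0,-0.14,0,0,0,0.22],[-0.07,0,-0.15,0,0,0,0.22],[-0.07,0,-0.15,0,0,0,0.22],[-0.07,0,-0.15,0,0,0,0.22],[-0.07,0,-0.15,0,0,0,0.22]],
  ],
)

```text
clock: 5.83
eef_pos: [479.3, -122.8, 215.8]
tool_rot: [1.0, -0.001, 0.0, 0.0]
ft_force: [-1.0, 0.3, 0.9]
gripper_width: 20.0
```

Run:
```python
from h import *
s=robot.get_state();im=robot.camera('wrist');print(s['clock'],s['eef_pos'],s['ft_force']);cv2.imwrite('pics/w6.png',im[:,:,::-1])
fit('wrist',im,s,(592,-124),(590,-123),'fw6')
im=robot.camera('top');fit('top',im,None,(594,-124),(593,-124),'ft6')
im=robot.camera('scene');fit('scene',im,None,(594,-124),(593,-124),'fs6')
a=[cv2.imread(f'pics/f{c}6.png') for c in 'wts']
cv2.imwrite('pics/f6.png',np.hstack([cv2.resize(x[:,50:550],(266,266)) for x in a if x.shape[0]==500]))
print([x.shape for x in a])
for n in ['cup','kiln_post','glaze_jar']: print(n,[(q['position'],q['confidence']) for q in robot.search_frame(n,'top')])
```

```text
5.8333 [ 479.34247721 -122.77174159  215.8212672 ] [-0.97032133  0.30342438  0.94462978]
wrist wheel [ 591.04 -123.32] 359 vase [ 590.72 -122.42] 391 vase-wheel [-0.32  0.9 ]
top wheel [ 593.64 -124.37] 54 vase [ 593.27 -124.54] 46 vase-wheel [-0.37 -0.17]
scene wheel [ 593.79 -124.82] 137 vase [ 587.32 -117.48] 183 vase-wheel [-6.48  7.34]
[(499, 600, 3), (500, 600, 3), (500, 600, 3)]
cup [([472.3, -356.6, 35.6], 0.97)]
kiln_post [([495.9, 354.5, 73.2], 0.6)]
glaze_jar [([758.8, 34.0, 75.3], 0.68)]
```

View pics/fw6.png

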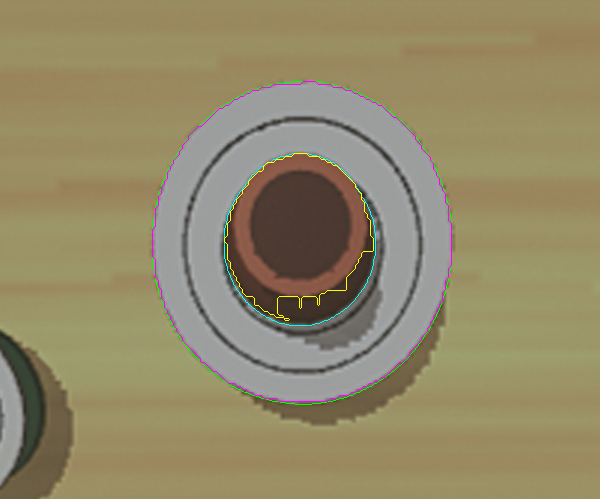

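View pics/ft6.png

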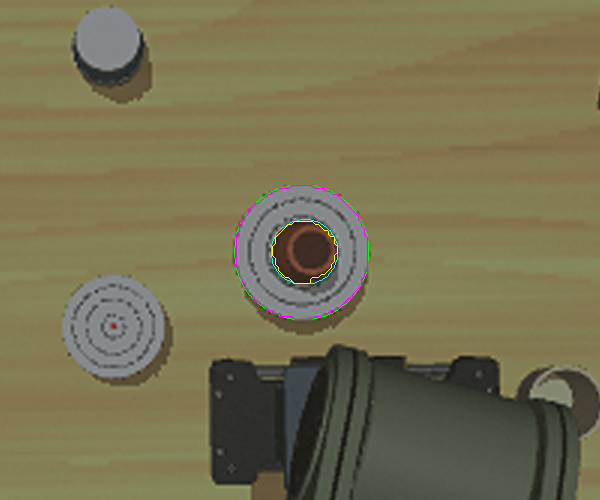

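View pics/fs6.png

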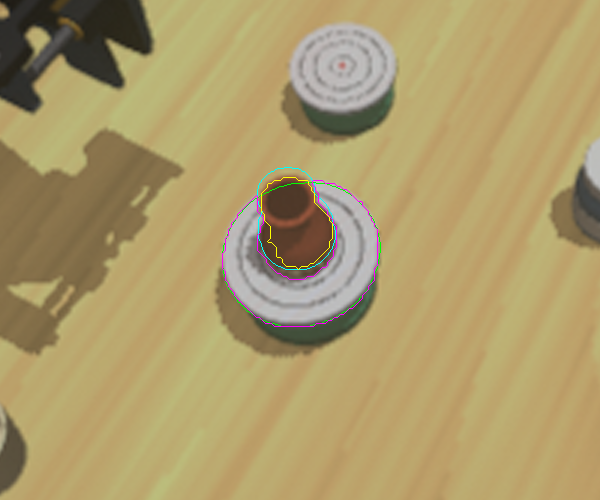

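The wrist and top views agree to within 1 mm. The scene fit is off: its mask is cut at the cream stripe, below which the vase goes on to about row 279. I check by drawing the vase model at the wheel centre in that view.

Run:
```python
from h import *
s=robot.get_state();im=robot.camera('scene');print(s['clock'])
outs=[]
for d in ((0,0),(-5,5)):
    o=cv2.resize(im[:,:,::-1],None,fx=6,fy=6,interpolation=cv2.INTER_CUBIC)
    x,y=593.8+d[0],-124.8+d[1]
    for z,r in [(0,55,)]+[(5,26),(12,26),(16,26),(22,26),(46,12),(70,19)]:
        cc=(593.8,-124.8) if z==0 else (x,y)
        p=(proj('scene',np.c_[C*r+cc,np.full(72,60.+z)])+.5)*6
        cv2.polylines(o,[p.astype(np.int32)],True,(255,255,0) if z else (0,255,0),1)
    u=(proj('scene',[[593.8,-124.8,90]])[0]*6).astype(int);outs.append(o[u[1]-200:u[1]+200,u[0]-200:u[0]+200])
cv2.imwrite('pics/s7.png',np.hstack(outs))
```

```text
6.1333
```

View pics/s7.png

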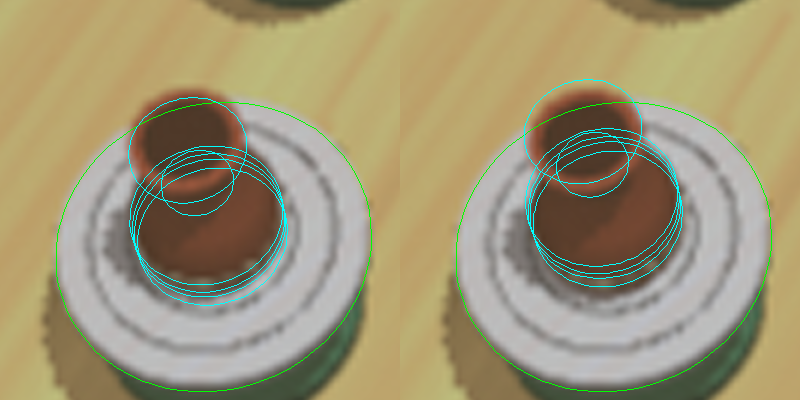

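```bash
python3 -c "
from plant import robot
print(robot.finish_job())"
```

```text
the job is handed in; nothing more can be done
None
```

The vase now stands upright in the middle of the wheel head, about 1 mm off centre, and I have handed the job in. I slid it about 26 mm in three slow nudges, with the two fingertips held 20 mm apart as an open cradle low on the belly. Then I backed the hand off and raised it clear.

- **Position:** after I backed off, the wrist view put the vase (-0.3, +0.9) mm from the wheel centre and the top view (-0.4, -0.2) mm.
- **Disagreement:** the automatic fit in the scene camera gave (-6.5, +7.3) mm. Its mask stopped at the cream stripe, so I don't trust that number. Drawing the vase model at the wheel centre in that picture left about 1–2 mm, and a model 5 mm off in x and y fitted clearly worse.
- **Other objects:** I didn't go near the cup, the kiln post or the glaze jar. The networks placed the kiln post and the jar within about 4 mm of their first positions. The cup read about 10 mm different, but the arm was partly covering it in that last top picture.
- **Force and time:** the wrist force read at most about 1.5 N at the end of each move, no more than its reading off contact. I handed in at 6.1 s.

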